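# Box up the seed tins

## Robot

A 6-joint arm with a two-finger parallel gripper is mounted at the origin on the work surface. World frame = base frame: x ahead of the robot, y to its left, z up, the work surface at z = 0. Lengths are in m, angles in rad, forces in N, time in s.
With the tool pointing down it reaches from about 0.3 to 0.75 m from the base axis. Payload 8.5 kg.
Tool frame: the origin (TCP) lies midway between the tips of the shut fingers; the grasp point (between the pads) lies arm.grip_depth behind it (arm.grip_depth is the distance from the TCP to the grasp point, in m); x points along the fingers, z is the direction in which the jaws open and shut, and the axes are right-handed (so a half turn about x gives the same grasp; the last joint's range is limited). The gripper opens to 88 mm and grips with 3 to 60 N. Pads are 18 mm wide; open, the fingers measure 123 mm over their backs; the gripper's body (75 mm by 187 mm) begins 45 mm behind the grasp point.
Start: joints at [1.096, 0.381, 1.297, -0, 1.464, -0.215], TCP at [0.141, 0.532, 0.217] pointing down, gripper open.
Joint ranges: [-3.11, 3.11], [-0.89, 2.33], [0.22, 2.48], [-1.42, 4.56], [0.17, 2.85], [-2.88, 2.88]. Speed limits (rad/s): [2.39, 2.39, 3.14, 3.14, 3.14, 3.14].

## Interface

Orientations are given as a 3x3 rotation matrix whose columns are the frame's x, y, z axes.
In Python, from station import arm gives the robot as it stands.
- The arm moves only by the tool carry_out, never from a script. Its argument "rows" is a list of rows, each a list of 5 numbers: the closure, from 0 (fully open) to 1 (shut), then the shift along the world's x, y, z in cm, then the turn about the world's z in degrees. In form: [[hand, tx, ty, tz, yaw], ...]. A call has 1 to 20 rows; each row shifts and turns the commanded pose from where the row before left it; what a row does not reach is not made up. A row lasts 1/12 s, in which the tool goes at most 41.7 mm and 7.16 degrees, less where a joint would pass 70% of its speed; a pose out of reach is approached as far as the arm can. A call is refused whole if a number of a shift passes 4.17 or a number of a turn 7.16, either way. A call with a gripper value outside its range is refused whole. The fingers move at their own pace and stop on an object; "grip_force" is the grip in N (left out, the last holds). Time passes only in rows, so rows that do not move let the fingers close. It gives the time, the measured TCP pose, the force and the opening at its end, in the units of the state.
- arm.get_state(): the state, without advancing time (a new reading comes with each control period).
- arm.capture(name): name is "side" or "top"; returns (picture, depth): 420x560x3 uint8, red, green, blue; 420x560 float32, m along the optical axis (not along the pixel's ray), 0 where there is no reading.
- arm.camera_params(name): a dict with "fovy" (degrees; the focal length in pixels is half the picture's height over the tangent of half this angle, whatever the lens; pixels are square), "cx", "cy" (the principal point, pixels), "rvec" (rotation vector, rad) and "tvec" (3), from world to camera coordinates, as OpenCV has them. Camera axes: x right, y down, z forward; pixel columns grow to the right and rows downward; lengths in m; the calibration is good to about 2 mm. A picture is of the moment at which its call begins. camera_params takes no time and is no camera call.
- arm.hand_in(): hands the job in, once; it reports no verdict.
The state is a dict: "clock": time; "qpos": joint angles; "joint_vel": joint speeds; "joint_torque": joint torques, N m; "ee_pos": TCP position; "tool_rot": TCP orientation; "force": force on the tool from outside, world axes, zero at the start; "ft_torque": the same for the moment, N m; "grip_width": finger opening in m.
Only numpy, scipy, OpenCV 4.12 (cv2) and the standard library are available. Lean on these libraries where they do the work, as an engineer would, in place of code of your own. Each camera call takes 0.05 s, during which the arm holds its last target. There are 200 camera calls.

## Task

Put away the seed for the season: take the little terracotta pot out of the open grey flip-top box and stand it upright on the wooden board, stand every seed tin upright inside the box, shut the lid fully, and then press down each of the four black snap tabs around the lid's rim until all are fully home. Leave the wooden spool, the mug, the hand fork and the clip where they are.

Things in the scene. Friction and masses are not known exactly. Their poses are not given: they have to be found in the camera images.
- seedbox: Grey plastic seed box, fixed to the plank. Origin at the centre of its underside, z up. The base is 220 mm (x) by 200 mm (y) outside, walls 34 mm high and 5 mm thick; its flat floor is 5 mm above the plank, and it has room for four tins, two by two. The lid is hinged along the rim at +y and stands open beyond that rim at the start. Closed, the box's top is 80 mm above the plank.
- lid (a joint): Lid angle in rad: 0 closed, up to 2.0; it starts open at 1.65 to 1.85 (just past upright, leaning away from the box). The lid is a shell 220 mm (along the hinge) by 210 mm and 46 mm deep, open towards the box, with a flat roof 4 mm thick. Its hinge is stiff: it stays where it is left, and takes about 2 to 5 N at the free edge to swing. Nothing catches it; it rests on a stop at 0.
- lid_hinge (a point): Middle of the hinge line: at (0, 100, 34) mm in the box's frame; the line runs along the box's x.
- lid_edge (a point): Middle of the lid's free edge, on the outer face of its roof: 210 mm from the hinge line along the roof, and 46 mm above the rim plane of the lid. Closed, it lies at (0, -110, 80) mm in the box's frame. The 96 mm between tab_1 and tab_2 there are clear for pushing.
- tab_1 (a joint): How far this black snap tab is pressed: 0 raised, 0.010 m fully down (engaged). It slides straight into the lid, takes about 7 N, and stays wherever it is left; it engages only at the bottom of its travel, then feels solid. It sits on the lid's free edge, at x = -70 mm of the box.
- tab_2 (a joint): How far this black snap tab is pressed: 0 raised, 0.010 m fully down (engaged). It slides straight into the lid, takes about 7 N, and stays wherever it is left; it engages only at the bottom of its travel, then feels solid. It sits on the lid's free edge, at x = +70 mm of the box.
- tab_3 (a joint): How far this black snap tab is pressed: 0 raised, 0.010 m fully down (engaged). It slides straight into the lid, takes about 7 N, and stays wherever it is left; it engages only at the bottom of its travel, then feels solid. It sits on the lid's +x edge, at y = 0 of the box.
- tab_4 (a joint): How far this black snap tab is pressed: 0 raised, 0.010 m fully down (engaged). It slides straight into the lid, takes about 7 N, and stays wherever it is left; it engages only at the bottom of its travel, then feels solid. It sits on the lid's -x edge, at y = 0 of the box.
- tab_1_top (a point): Centre of the upper face of tab_1, a pad 44 mm along the rim by 28 mm across it. It stands 12 mm above the lid's roof when raised and 2 mm above it when engaged (z 92 and 82 mm with the lid shut). z points away from the roof.
- tab_2_top (a point): Centre of the upper face of tab_2, a pad 44 mm along the rim by 28 mm across it. It stands 12 mm above the lid's roof when raised and 2 mm above it when engaged (z 92 and 82 mm with the lid shut). z points away from the roof.
- tab_3_top (a point): Centre of the upper face of tab_3, a pad 44 mm along the rim by 28 mm across it. It stands 12 mm above the lid's roof when raised and 2 mm above it when engaged (z 92 and 82 mm with the lid shut). z points away from the roof.
- tab_4_top (a point): Centre of the upper face of tab_4, a pad 44 mm along the rim by 28 mm across it. It stands 12 mm above the lid's roof when raised and 2 mm above it when engaged (z 92 and 82 mm with the lid shut). z points away from the roof.
- tin_1: Seed tin: a closed steel tin with a paper band, 54 mm in diameter and 66 mm high, 130 to 230 g, standing on the plank at the start. Origin at the centre of its underside, z along its axis. None if this tin is absent (two to four are there).
- tin_2: Seed tin: a closed steel tin with a paper band, 54 mm in diameter and 66 mm high, 130 to 230 g, standing on the plank at the start. Origin at the centre of its underside, z along its axis. None if this tin is absent (two to four are there).
- tin_3: Seed tin: a closed steel tin with a paper band, 54 mm in diameter and 66 mm high, 130 to 230 g, standing on the plank at the start. Origin at the centre of its underside, z along its axis. None if this tin is absent (two to four are there).
- tin_4: Seed tin: a closed steel tin with a paper band, 54 mm in diameter and 66 mm high, 130 to 230 g, standing on the plank at the start. Origin at the centre of its underside, z along its axis. None if this tin is absent (two to four are there).
- pot: Little terracotta seedling pot, 62 mm high, 200 g, open at the top: an upright rim band 58 mm in diameter over the upper 28 mm, 48 mm across at the foot. It stands inside the seed box at the start. Origin at the centre of its underside, z up.
- board: Plain wooden board, fixed, lying flat on the plank to the right of the robot: 180 mm (x) by 140 mm (y) by 20 mm thick, nothing on it. Origin at the centre of its underside; its top is 20 mm above the plank.
- spool: Wooden spool standing among the tins, 64 mm across and 56 mm high, with a narrower waist. Origin under its centre. Not to be moved.
- mug: White enamel mug, 80 mm across and 80 mm high, with a handle to its own +y, farther off to the right. Origin under its centre. Not to be moved.
- gardenfork: Steel hand fork with a wooden grip lying flat, nearer the robot than the tins: about 260 mm long along its own x (grip from -150 mm, tines to +105 mm), 64 mm wide, 28 mm high. Not to be moved.
- clip: Red spring clip lying flat, 70 by 30 mm, 20 mm high, beyond the tins. Origin under its centre. Not to be moved.
Things that resemble listed ones, but are neither listed nor needed, are in the scene too. Leave any green or yellow look-alike of the pot alone.

How it is judged:
By the outcome, as a careful person would: the job done as asked, in the order asked, and still so for the second after the job is handed in, with the robot touching nothing.
Of tin_1, tin_2, tin_3, tin_4 only 2 to 4 are there at a start; the rules pass over those that are not, and their reading is None.
At some moment in a run one of tin_1, tin_2, tin_3, tin_4 may be knocked a few centimetres aside while the robot is not near it.
It also fails if it takes over 208 s, if anything falls off the work surface, if the arm or the gripper's body presses on something with over 40 N, if the wrist force passes 120 N, or if a joint passes its speed limit or range.

## Working session

There is one attempt and no reset: what is moved stays moved. The work goes in short steps, Python scripts to look and compute and a tool call to move; the robot and the scene stay as the last step left them, time stands still between calls to the robot, and variables do not carry over. Pictures are saved under pics/ and viewed, about 12 in all and at most 16, crops included, and the job is handed in when it is done.

Besides the shell and the picture viewer there is one more tool, called after "Emit:" by a JSON object that holds its "method" and its "body", one argument or row to a line. carry_out: Moves the arm, as the interface text tells. Its arguments: {"type":"object","properties":{"rows":{"type":"array","items":{"type":"array","items":{"type":"number"}}},"grip_force":{"type":"number"}},"required":["rows"]}

```bash
mkdir -p pics
cat > h.py <<'E'
import numpy as np, cv2
from station import arm
def cam(n):
    p=arm.camera_params(n); R=cv2.Rodrigues(np.array(p["rvec"],float))[0]; t=np.array(p["tvec"],float).ravel()
    f=210/np.tan(np.radians(p["fovy"])/2); return R,t,f,p["cx"],p["cy"],p
def cloud(n,d):
    R,t,f,cx,cy,_=cam(n); v,u=np.mgrid[0:420,0:560]
    c=np.stack([(u-cx)/f*d,(v-cy)/f*d,d],-1); return (c-t)@R
def ray(n,u,v,z):
    R,t,f,cx,cy,_=cam(n); o=-R.T@t; r=R.T@np.array([(u-cx)/f,(v-cy)/f,1]); return o+r*(z-o[2])/r[2]
def proj(n,P):
    R,t,f,cx,cy,_=cam(n); c=R@np.array(P)+t; return c[0]/c[2]*f+cx,c[1]/c[2]*f+cy
def shot(n,tag):
    im,d=arm.capture(n); np.savez(f"pics/{tag}.npz",im=im,d=d); cv2.imwrite(f"pics/{tag}.png",cv2.cvtColor(im,cv2.COLOR_RGB2BGR)); return im,d
E
python3 - <<'E'
from h import *
for n in("top","side"):
    shot(n,n+"0"); p=cam(n); print(p[5], -p[0].T@p[1])
print(arm.grip_depth, arm.get_state())
E
```

```text
{'fovy': 42.42786984146973, 'cx': 279.2624098457639, 'cy': 213.61617185870216, 'rvec': array([ 2.16443882, -2.12968501,  0.17513601]), 'tvec': array([-0.10135699,  0.56783095,  1.06333901])} [ 0.40145556 -0.08178874  1.13821752]
{'fovy': 52.76094562416011, 'cx': 282.506605820643, 'cy': 209.55799705478975, 'rvec': array([ 2.27212828, -0.18173791,  0.06700084]), 'tvec': array([-0.57217377,  0.05330583,  1.12000034])} [ 0.44929175 -0.89589613  0.76166406]
0.0187 {'clock': 0.1, 'qpos': array([ 1.09571895e+00,  3.81163320e-01,  1.29812063e+00, -1.83255607e-05,
        1.46358424e+00, -2.15281412e-01]), 'joint_vel': array([ 0.00019552, -0.00172689, -0.00193353, -0.00142982,  0.00071129,
       -0.00056001]), 'joint_torque': array([ 3.09285788e-03, -4.38659191e+01, -2.24912328e+01,  7.13824108e-02,
        3.42720235e-02, -1.05721447e-04]), 'ee_pos': array([0.14116274, 0.53130999, 0.21650259]), 'tool_rot': array([[-5.67234797e-04, -9.66442845e-01,  2.56881113e-01],
       [-1.14260985e-03,  2.56881613e-01,  9.66442203e-01],
       [-9.99999186e-01,  2.54684757e-04, -1.24997930e-03]]), 'force': array([ 0.47762547, -0.07158188, -0.05792886]), 'ft_torque': array([ 0.02968497, -0.02837105,  0.02051561]), 'grip_width': 0.08845932978875831}
```

View pics/top0.png

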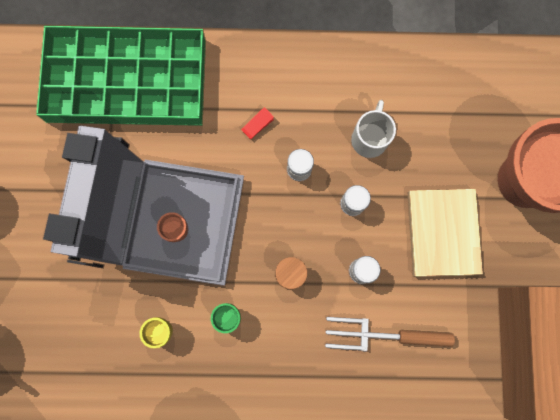

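View pics/side0.png

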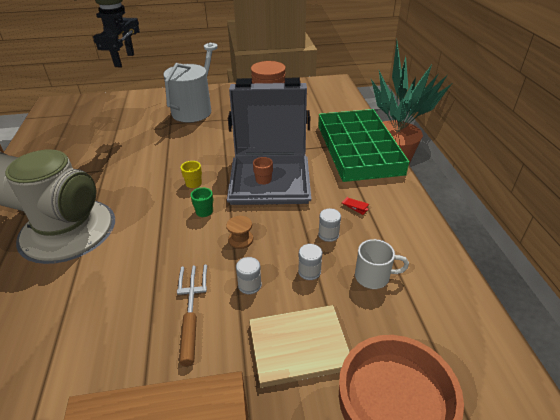

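The top view shows three tins, at about (300,165), (356,200) and (366,270). The pot (172,227) is in the box, with the lid standing open to the image's left (+y). The board is at (445,233), the spool at (291,273) and the mug at (375,133). Next I'll measure them.

```bash
cat >> h.py <<'E'
def circ(P,reg,zlo,zhi):
    m=np.zeros((420,560),bool); u0,u1,v0,v1=reg; m[v0:v1,u0:u1]=1
    m&=(P[...,2]>zlo)&(P[...,2]<zhi); q=P[m]
    c,r=cv2.minEnclosingCircle(q[:,:2].astype(np.float32)); return np.round([*c,r,np.median(q[:,2])],4),len(q)
E
python3 - <<'E'
from h import *
a=np.load("pics/top0.npz");d=a["d"];im=a["im"];P=cloud("top",d)
print("table z",np.median(P[300:310,180:200,2]))
for n,reg in dict(t_a=(280,322,142,188),t_b=(335,376,180,222),t_c=(345,388,250,290)).items(): print(n,circ(P,reg,.060,.072))
print("pot",circ(P,(152,192,207,247),.055,.08)); print("spool",circ(P,(270,312,252,295),.045,.07))
print("mug",circ(P,(345,400,95,162),.07,.09)); print("green",circ(P,(205,245,300,340),.05,.08)); print("yellow",circ(P,(135,175,310,355),.05,.08))
print("clip",circ(P,(235,280,100,145),.012,.03));print("fork",circ(P,(320,460,310,355),.012,.04))
def rect(reg,lo,hi):
    u0,u1,v0,v1=reg; q=P[v0:v1,u0:u1].reshape(-1,3); q=q[(q[:,2]>lo)&(q[:,2]<hi)]; r=cv2.minAreaRect(q[:,:2].astype(np.float32)); return r,np.round(cv2.boxPoints(r),4).tolist(),np.median(q[:,2]),len(q)
print("board",rect((400,490,180,285),.014,.026))
print("box",rect((110,250,150,295),.029,.039))
b=P[60:300,40:260].reshape(-1,3); print("lid hi",b[b[:,2]>.22].min(0),b[b[:,2]>.22].max(0))
# box: floor
print("floor",np.median(P[180:200,170:200,2]))
m=((P[...,2]>.029)&(P[...,2]<.039)); m[:, :110]=0; m[:,255:]=0; m[:150]=0; m[300:]=0
vs,us=np.where(m); o=im.copy(); o[vs,us]=[255,0,0]; cv2.imwrite("pics/m.png",cv2.cvtColor(cv2.resize(o[60:310,30:260],None,fx=2.3,fy=2.3),cv2.COLOR_RGB2BGR))
E
```

```text
table z 0.0002645821284127809
t_a (array([ 0.6746, -0.1343,  0.0277,  0.0662]), 527)
t_b (array([ 0.6015, -0.2486,  0.0271,  0.0663]), 542)
t_c (array([ 0.4583, -0.2666,  0.0271,  0.0667]), 575)
pot (array([0.5365, 0.1229, 0.0292, 0.066 ]), 263)
spool (array([ 0.4495, -0.1175,  0.0319,  0.0562]), 793)
mug (array([ 0.7487, -0.2874,  0.0479,  0.0787]), 336)
green (array([0.3591, 0.0106, 0.029 , 0.0616]), 241)
yellow (array([0.3288, 0.1461, 0.0295, 0.0612]), 280)
clip (array([ 0.771 , -0.0415,  0.0368,  0.0166]), 380)
fork (array([ 0.3361, -0.3234,  0.1277,  0.0209]), 1340)
board (((0.5414789319038391, -0.44011667370796204), (0.18054120242595673, 0.14189472794532776), 2.2391908168792725), [[0.44850000739097595, -0.37279999256134033], [0.45399999618530273, -0.5145000219345093], [0.6345000267028809, -0.5074999928474426], [0.6288999915122986, -0.36570000648498535]], np.float64(0.02024280717832375), 5735)
box (((0.5564844012260437, 0.12720473110675812), (0.25609564781188965, 0.23087725043296814), 81.55066680908203), [[0.4235000014305115, 0.017500000074505806], [0.6518999934196472, -0.01640000008046627], [0.6894999742507935, 0.23690000176429749], [0.4611000120639801, 0.27079999446868896]], np.float64(0.03517677502865403), 2908)
lid hi [ 0.40145556 -0.08178874  0.22012283] [0.68664198 0.29707527 1.13821752]
floor 0.00509056198386818
```

View pics/m.png

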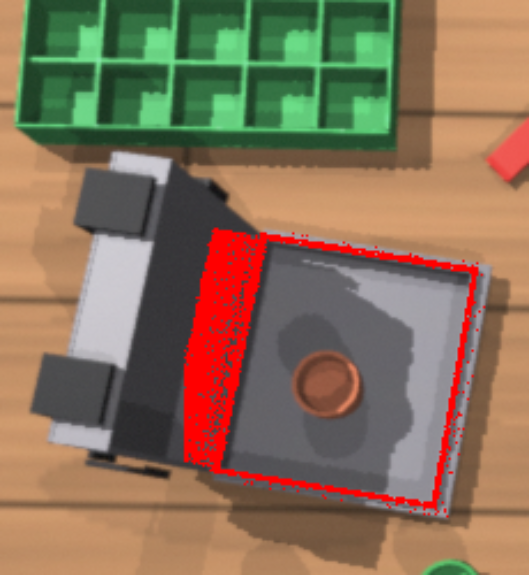

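Run:
```python
from h import *
P=cloud("top",np.load("pics/top0.npz")["d"])
q=P[150:300,110:255].reshape(-1,3); q=q[(q[:,2]>.031)&(q[:,2]<.0375)][:,:2]
def ext(th,lo=3,hi=97):
    c,s=np.cos(th),np.sin(th); X=np.array([[c,s],[-s,c]]); b=q@X.T; return X,b
# front wall top edge: fit line with points near front
best=None
th=np.radians(-10.)
for it in range(6):
    X,b=ext(th); ymin=np.percentile(b[:,1],2); xm=np.median(b[:,0])
    f=b[(b[:,1]<ymin+.008)]; f=f[abs(f[:,0]-xm)<.09]
    vx,vy,x0,y0=cv2.fitLine(f.astype(np.float32),cv2.DIST_HUBER,0,.01,.01).ravel(); th+=np.arctan(vy/vx)
X,b=ext(th); yf=np.median(f[:,1]); 
m=(b[:,1]<yf+.15)
print("yaw",np.degrees(th),"front y",np.percentile(b[:,1],[.5,1,2,4,8]),"x",np.percentile(b[m,0],[.3,1,3,10,90,97,99,99.7]))
xl=b[m,0];xc=(np.percentile(xl,1)+np.percentile(xl,99))/2
y0=np.percentile(b[:,1],1)
c=X.T@np.array([xc,y0+.1]); print("centre",c)
B=lambda p: c+X.T@np.array(p)
print("pot in box",X@(np.array([.5365,.1229])-c))
for p in [(-.05,-.045),(.05,-.045),(-.05,.045),(.05,.045),(0,-.11),(0,.1),(-.07,-.11),(.07,-.11),(.11,0),(-.11,0)]: print(p,np.round(B(p),4))
b=P[60:300,40:260].reshape(-1,3); k=(b[:,2]>.2)&(b[:,2]<.5); bb=(b[k][:,:2]-c)@X.T; z=b[k][:,2]
print("lid", bb.min(0),bb.max(0),z.max(), [ (bb[i],z[i]) for i in [z.argmax()]])
k2=b[:,2]>.02; k2&=b[:,2]<.5;bb=(b[:,:2]-c)@X.T; r=k2&(bb[:,1]>.1)&(abs(bb[:,0])<.03)
for zl in np.arange(.04,.3,.02):
    s=r&(abs(b[:,2]-zl)<.006)
    if s.sum()>3: print(round(zl,2),np.round([bb[s,1].min(),bb[s,1].max()],4),s.sum())
```

```text
yaw -8.297002140063086 front y [0.0894573  0.08963682 0.09015124 0.09117865 0.09297843] x [0.42175027 0.42287847 0.42319493 0.4244835  0.64093078 0.64236945
 0.6425964  0.64280219]
centre [0.55452688 0.11077558]
pot in box [-0.01958781  0.00939616]
(-0.05, -0.045) [0.4986 0.0735]
(0.05, -0.045) [0.5975 0.059 ]
(-0.05, 0.045) [0.5115 0.1625]
(0.05, 0.045) [0.6105 0.1481]
(0, -0.11) [0.5387 0.0019]
(0, 0.1) [0.569  0.2097]
(-0.07, -0.11) [0.4694 0.012 ]
(0.07, -0.11) [ 0.6079 -0.0082]
(0.11, 0) [0.6634 0.0949]
(-0.11, 0) [0.4457 0.1266]
lid [-0.10968961  0.11258469] [0.11072695 0.17642341] 0.2600320349701657 [(array([-0.08928781,  0.12292231]), np.float64(0.2600320349701657))]
0.04 [0.1    0.1447] 554
0.06 [0.1418 0.1465] 64
0.08 [0.1437 0.1488] 82
0.1 [0.1456 0.1499] 79
0.12 [0.1478 0.1515] 84
0.14 [0.1487 0.1526] 88
0.24 [0.116  0.1638] 951
```

Emit:
{"method": "carry_out", "body": {
  "rows": [
    [0, 0, 0, 3, 0],
    [0, 0, 0, 3, 0],
    [0, 0, 0, 3, 0],
    [0, 0, 0, 3, 0],
    [0, 2.6, -2.7, 0, -6],
    [0, 2.6, -2.7, 0, -6],
    [0, 2.6, -2.7, 0, -6],
    [0, 2.6, -2.7, 0, -6],
    [0, 2.6, -2.7, 0, -6],
    [0, 2.6, -2.7, 0, -6],
    [0, 2.6, -2.7, 0, -6],
    [0, 2.6, -2.7, 0, -6],
    [0, 2.6, -2.7, 0, -6],
    [0, 2.6, -2.7, 0, -6],
    [0, 2.6, -2.7, 0, -6],
    [0, 2.6, -2.7, 0, -6],
    [0, 2.6, -2.7, 0, -6],
    [0, 2.6, -2.7, 0, -6],
    [0, 2.6, -2.7, 0, 0],
    [0, 0, 0, 0, 0]
  ]
}}

```text
clock: 1.77
ee_pos: [0.5346, 0.1221, 0.3351]
tool_rot: [[-0.002, 0.16, 0.987], [-0.001, 0.987, -0.16], [-1.0, -0.002, -0.002]]
force: [0.3, -0.7, -0.0]
grip_width: 0.0882
```

Emit:
{"method": "carry_out", "body": {
  "rows": [
    [0, 0.2, 0.1, -3.5, 0],
    [0, 0, 0, -3.5, 0],
    [0, 0, 0, -3.5, 0],
    [0, 0, 0, -3.5, 0],
    [0, 0, 0, -3.5, 0],
    [0, 0, 0, -3.5, 0],
    [0, 0, 0, -3.5, 0],
    [0, 0, 0, -2.5, 0],
    [0, 0, 0, -2, 0],
    [0, 0, 0, -1.2, 0],
    [0, 0, 0, 0, 0],
    [1, 0, 0, 0, 0],
    [1, 0, 0, 0, 0],
    [1, 0, 0, 0, 0],
    [1, 0, 0, 0, 0],
    [1, 0, 0, 0, 0],
    [1, 0, 0, 0, 0],
    [1, 0, 0, 0, 0],
    [1, 0, 0, 0, 0],
    [1, 0, 0, 0, 0]
  ],
  "grip_force": 20
}}

```text
clock: 3.43
ee_pos: [0.534, 0.1275, 0.0359]
tool_rot: [[0.002, 0.154, 0.988], [0.0, 0.988, -0.154], [-1.0, 0.0, 0.002]]
force: [-0.2, -0.1, 5.6]
grip_width: 0.0573
```

Emit:
{"method": "carry_out", "body": {
  "rows": [
    [1, 0, 0, 0.5, 0],
    [1, 0, 0, 1, 0],
    [1, 0, 0, 1.5, 0],
    [1, 0, 0, 2, 0],
    [1, 0, 0, 2.5, 0],
    [1, 0, 0, 2.5, 0],
    [1, 0, 0, 2.5, 0],
    [1, 0, 0, 2.5, 0],
    [1, 0, 0, 2, 0],
    [1, 0, 0, 0, 0],
    [1, 0, 0, 0, 0]
  ]
}}

```text
clock: 4.35
ee_pos: [0.533, 0.1275, 0.2054]
tool_rot: [[0.001, 0.154, 0.988], [0.0, 0.988, -0.154], [-1.0, 0.0, 0.001]]
force: [-0.4, -0.3, -2.9]
grip_width: 0.0568
```

Run:
```python
from h import *
for n in("side","top"): shot(n,n+"1")
s=arm.get_state();print(s["ee_pos"],s["force"],s["grip_width"])
d=np.load("pics/top1.npz")["d"];P=cloud("top",d)
for n,reg in dict(t_a=(280,322,142,188),t_b=(335,376,180,222),t_c=(345,388,250,290)).items(): print(n,circ(P,reg,.060,.072))
a=cv2.imread("pics/side1.png")[60:260,150:420]; cv2.imwrite("pics/c1.png",cv2.resize(a,None,fx=2,fy=2))
```

```text
[0.53241587 0.12747961 0.20355244] [-0.38763371 -0.47637755 -3.16723926] 0.05723608964679716
t_a (array([ 0.6754, -0.1339,  0.0274,  0.0662]), 533)
t_b (array([ 0.6016, -0.2486,  0.027 ,  0.0666]), 538)
t_c (array([ 0.4583, -0.2668,  0.0272,  0.0666]), 572)
```

View pics/c1.png

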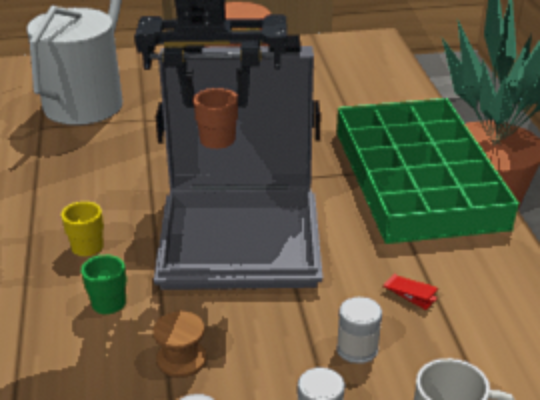

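The pot hangs upright in the jaws and the box is now empty. I'll carry it to the board.

Emit:
{"method": "carry_out", "body": {
  "rows": [
    [1, 0, -1.4, 0, 0],
    [1, 0, -2.4, 0, 0],
    [1, 0, -3.2, 0, 0],
    [1, 0, -3.2, 0, 0],
    [1, 0, -3.2, 0, 0],
    [1, 0, -3.2, 0, 0],
    [1, 0, -3.2, 0, 0],
    [1, 0, -3.2, 0, 0],
    [1, 0, -3.2, 0, 0],
    [1, 0, -3.2, 0, 0],
    [1, 0, -3.2, 0, 0],
    [1, 0, -3.2, 0, 0],
    [1, 0, -3.2, 0, 0],
    [1, 0, -3.2, 0, 0],
    [1, 0, -3.2, 0, 0],
    [1, 0, -3.2, 0, 0],
    [1, 0, -3.2, 0, 0],
    [1, 0, -2.2, 0, 0],
    [1, 0, -0.8, 0, 0],
    [1, 0, 0, 0, 0]
  ]
}}

```text
clock: 6.12
ee_pos: [0.5325, -0.4217, 0.2026]
tool_rot: [[-0.002, 0.156, 0.988], [0.003, 0.988, -0.156], [-1.0, 0.002, -0.003]]
force: [0.2, 0.0, -1.9]
grip_width: 0.0571
```

Emit:
{"method": "carry_out", "body": {
  "rows": [
    [1, -0.3, 0, -2, 0],
    [1, 0, 0, -3, 0],
    [1, 0, 0, -3, 0],
    [1, 0, 0, -2.5, 0],
    [1, 0, 0, -2, 0],
    [1, 0, 0, -1, 0],
    [1, 0, 0, -0.6, 0],
    [1, 0, 0, -0.4, 0],
    [1, 0, 0, -0.3, 0],
    [1, 0, 0, -0.2, 0],
    [1, 0, 0, 0, 0],
    [1, 0, 0, 0, 0]
  ]
}}

```text
clock: 7.12
ee_pos: [0.5304, -0.4207, 0.0557]
tool_rot: [[0.001, 0.155, 0.988], [-0.001, 0.988, -0.155], [-1.0, -0.001, 0.001]]
force: [0.1, -0.4, -2.8]
grip_width: 0.0573
```

Emit:
{"method": "carry_out", "body": {
  "rows": [
    [1, 0, 0, -0.2, 0],
    [1, 0, 0, -0.15, 0],
    [1, 0, 0, -0.1, 0],
    [1, 0, 0, 0, 0],
    [1, 0, 0, 0, 0]
  ]
}}

```text
clock: 7.53
ee_pos: [0.5303, -0.4206, 0.051]
tool_rot: [[0.0, 0.154, 0.988], [-0.001, 0.988, -0.154], [-1.0, -0.0, 0.0]]
force: [-1.9, 0.7, 2.1]
grip_width: 0.0574
```

Contact: the weight is off the fingers and a small push remains. I'll release the pot and rise.

Emit:
{"method": "carry_out", "body": {
  "rows": [
    [0.8, 0, 0, 0, 0],
    [0.5, 0, 0, 0, 0],
    [0.2, 0, 0, 0, 0],
    [0, 0, 0, 0, 0],
    [0, 0, 0, 0, 0],
    [0, 0, 0, 0, 0],
    [0, 0, 0, 0, 0],
    [0, 0, 0, 1, 0],
    [0, 0, 0, 3, 0],
    [0, 0, 0, 3, 0],
    [0, 0, 0, 3, 0],
    [0, 0, 0, 3, 0],
    [0, 0, 0, 2, 0],
    [0, 0, 0, 0, 0],
    [0, 0, 0, 0, 0]
  ]
}}

```text
clock: 8.78
ee_pos: [0.5304, -0.4206, 0.2019]
tool_rot: [[0.002, 0.154, 0.988], [-0.002, 0.988, -0.154], [-1.0, -0.002, 0.002]]
force: [-0.1, 0.8, -0.9]
grip_width: 0.0879
```

Run:
```python
from h import *
shot("side","side2")
d=np.load("pics/side2.npz")["d"];P=cloud("side",d)
s=arm.get_state();print(s["ee_pos"],s["qpos"])
q=P.reshape(-1,3)
def near(x,y,r=.045,lo=.03,hi=.1):
    k=np.hypot(q[:,0]-x,q[:,1]-y)<r; k&=(q[:,2]>lo)&(q[:,2]<hi); w=q[k]; t=w[w[:,2]>np.percentile(w[:,2],97)-.004]; c,rr=cv2.minEnclosingCircle(t[:,:2].astype(np.float32)); return np.round(c,4),round(rr,4),round(np.percentile(w[:,2],97),4)
for n,p in dict(pot=(.53,-.424),ta=(.675,-.134),tb=(.6015,-.2486),tc=(.4583,-.2667)).items(): print(n,near(*p))
```

```text
[ 0.53008253 -0.42023838  0.20029592] [-8.44907981e-01  6.22376852e-01  9.24049429e-01 -8.85470664e-07
  1.59571264e+00 -6.89848771e-01]
pot (array([ 0.5299, -0.422 ]), 0.03, np.float64(0.0845))
ta (array([ 0.6539, -0.1395]), 0.0023, np.float64(0.0483))
tb (array([ 0.6046, -0.249 ]), 0.0268, np.float64(0.0698))
tc (array([ 0.4615, -0.2654]), 0.0266, np.float64(0.0699))
```

tin_a isn't where I measured it, so it may have been knocked. I'll take a top view to find it.

Run:
```python
from h import *
im,d=shot("top","top2");P=cloud("top",d)
m=((P[...,2]>.06)&(P[...,2]<.073)).astype(np.uint8)
n,l,st,c=cv2.connectedComponentsWithStats(m)
for i in range(1,n):
    if st[i,4]>150:
        q=P[l==i]; cc,r=cv2.minEnclosingCircle(q[:,:2].astype(np.float32)); print(c[i].round(),st[i,4],np.round(cc,4),round(r,4),np.median(q[:,2]))
```

```text
[301. 161.] 528 [ 0.6754 -0.1338] 0.0271 0.06635225500629621
[109. 201.] 310 [0.5757 0.2334] 0.1088 0.06660299126303053
[357. 198.] 542 [ 0.6015 -0.2488] 0.0273 0.06644606896361227
[367. 269.] 576 [ 0.4589 -0.2669] 0.0273 0.06668729045348579
[515. 361.] 335 [ 0.2865 -0.5511] 0.1097 0.06659537824664719
```

View pics/side2.png

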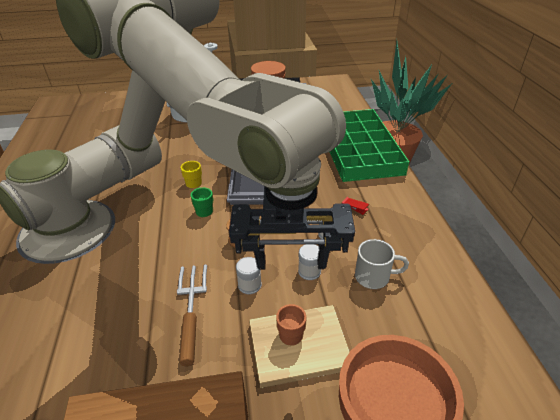

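The apparent loss was just the arm blocking the view. The pot stands at (291,323) on the board and all three tins are where they were. I'll take the near tin first.

Emit:
{"method": "carry_out", "body": {
  "rows": [
    [0, -1.2, 2.4, 0, 0],
    [0, -1.5, 3.2, 0, 0],
    [0, -1.5, 3.2, 0, 0],
    [0, -1.5, 3.2, 0, 0],
    [0, -1.5, 3.4, 0, 0],
    [0, 0, 0, -3, 0],
    [0, 0, 0, -3.5, 0],
    [0, 0, 0, -3.5, 0],
    [0, 0, 0, -3, 0],
    [0, 0, 0, -2, 0],
    [0, 0, 0, -1.3, 0],
    [0, 0, 0, 0, 0],
    [1, 0, 0, 0, 0],
    [1, 0, 0, 0, 0],
    [1, 0, 0, 0, 0],
    [1, 0, 0, 0, 0],
    [1, 0, 0, 0, 0],
    [1, 0, 0, 0, 0],
    [1, 0, 0, 0, 0],
    [1, 0, 0, 0, 0]
  ],
  "grip_force": 25
}}

```text
clock: 10.55
ee_pos: [0.4586, -0.2667, 0.0381]
tool_rot: [[0.001, 0.154, 0.988], [-0.001, 0.988, -0.154], [-1.0, -0.001, 0.001]]
force: [0.8, 1.2, 4.9]
grip_width: 0.0533
```

Emit:
{"method": "carry_out", "body": {
  "rows": [
    [1, 0, 0, 0.5, 0],
    [1, 0, 0, 1.5, 0],
    [1, 0, 0, 2.5, 0],
    [1, 0, 0, 3, 0],
    [1, 0, 0, 3, 0],
    [1, 0, 0, 2.5, 0],
    [1, 0.4, 2, 0, 0],
    [1, 0.4, 3, 0, 0],
    [1, 0.4, 3.4, 0, 0],
    [1, 0.4, 3.4, 0, 0],
    [1, 0.4, 3.4, 0, 0],
    [1, 0.4, 3.4, 0, 0],
    [1, 0.4, 3.4, 0, 0],
    [1, 0.4, 3.4, 0, 0],
    [1, 0.4, 3.4, 0, 0],
    [1, 0.4, 2.6, 0, 0],
    [1, 0, 1.6, 0, 0],
    [1, 0, 1, 0, 0],
    [1, 0, 0, 0, 0],
    [1, 0, 0, 0, 0]
  ]
}}

```text
clock: 12.22
ee_pos: [0.4981, 0.0732, 0.1674]
tool_rot: [[-0.001, 0.154, 0.988], [-0.0, 0.988, -0.154], [-1.0, -0.0, -0.001]]
force: [0.1, -1.0, -1.7]
grip_width: 0.0532
```

Emit:
{"method": "carry_out", "body": {
  "rows": [
    [1, 0, 0, -2, 0],
    [1, 0, 0, -3, 0],
    [1, 0, 0, -3, 0],
    [1, 0, 0, -2, 0],
    [1, 0, 0, -1, 0],
    [1, 0, 0, -0.6, 0],
    [1, 0, 0, -0.4, 0],
    [1, 0, 0, -0.3, 0],
    [1, 0, 0, -0.2, 0],
    [1, 0, 0, 0, 0]
  ]
}}

```text
clock: 13.05
ee_pos: [0.4988, 0.0732, 0.0432]
tool_rot: [[0.001, 0.155, 0.988], [-0.0, 0.988, -0.155], [-1.0, -0.0, 0.001]]
force: [0.5, 0.0, -1.7]
grip_width: 0.0529
```

Emit:
{"method": "carry_out", "body": {
  "rows": [
    [1, 0, 0, -0.1, 0],
    [1, 0, 0, 0, 0],
    [0.6, 0, 0, 0, 0],
    [0.3, 0, 0, 0, 0],
    [0.22, 0, 0, 0, 0],
    [0.22, 0, 0, 0, 0],
    [0.22, 0, 0, 0, 0],
    [0.22, 0, 0, 0, 0],
    [0.22, 0, 0, 1, 0],
    [0.22, 0, 0, 2.5, 0],
    [0.22, 0, 0, 3.5, 0],
    [0.22, 0, 0, 3.5, 0],
    [0.22, 0, 0, 3, 0],
    [0, 0.4, -2.5, 0, 0],
    [0, 0.8, -3.2, 0, 0],
    [0, 1, -3.2, 0, 0],
    [0, 1, -3.2, 0, 0],
    [0, 1, -3.2, 0, 0],
    [0, 1, -3.2, 0, 0],
    [0, 1, -3.2, 0, 0]
  ]
}}

```text
clock: 14.72
ee_pos: [0.5605, -0.1451, 0.1765]
tool_rot: [[-0.0, 0.154, 0.988], [0.0, 0.988, -0.154], [-1.0, 0.0, -0.0]]
force: [0.3, 0.7, -0.1]
grip_width: 0.088
```

```bash
cat > tins.py <<'E'
from h import *
import sys
im,d=shot("top",sys.argv[1]);P=cloud("top",d)
m=((P[...,2]>.06)&(P[...,2]<.078)).astype(np.uint8)
n,l,st,c=cv2.connectedComponentsWithStats(m)
for i in range(1,n):
    if 150<st[i,4]<1500:
        q=P[l==i]; cc,r=cv2.minEnclosingCircle(q[:,:2].astype(np.float32)); print(c[i].round(),st[i,4],np.round(cc,4),round(r,4),np.median(q[:,2]))
s=arm.get_state();print(s["clock"],s["ee_pos"],s["grip_width"])
E
python3 tins.py top3
```

```text
[382. 116.] 194 [ 0.7639 -0.3019] 0.0445 0.06918314374905059
[108. 201.] 435 [0.5753 0.2334] 0.1086 0.06912601940538504
[448. 234.] 310 [ 0.5292 -0.4275] 0.0247 0.062172173091216434
[196. 246.] 590 [0.4975 0.0731] 0.0274 0.07145652488084347
[515. 353.] 539 [ 0.3023 -0.5508] 0.1251 0.06885752070162546
[154. 333.] 191 [0.3291 0.1466] 0.029 0.06250029411305111
14.7667 [ 0.56188082 -0.1504659   0.17594958] 0.08834704042152669
```

```bash
cat > side.py <<'E'
from h import *
import sys
im,d=shot("side",sys.argv[1]);P=cloud("side",d)
m=((P[...,2]>.061)&(P[...,2]<.0695)&(P[...,0]>.4)&(P[...,1]>-.36)&(P[...,1]<0)).astype(np.uint8)
n,l,st,c=cv2.connectedComponentsWithStats(m)
for i in range(1,n):
    if 40<st[i,4]<1500:
        q=P[l==i]; cc,r=cv2.minEnclosingCircle(q[:,:2].astype(np.float32)); print(c[i].round(),st[i,4],np.round(cc,4),round(r,4),np.median(q[:,2]))
print(arm.get_state()["ee_pos"])
E
python3 side.py side3
```

```text
[330. 216.] 244 [ 0.6783 -0.1337] 0.0274 0.06714003688569337
[310. 253.] 325 [ 0.6041 -0.2487] 0.0275 0.06733000917971449
[377. 248.] 92 [ 0.749  -0.2751] 0.035 0.0649115857894424
[374. 267.] 89 [ 0.7405 -0.2915] 0.0389 0.0650516782841362
[ 0.56100927 -0.14756382  0.17575191]
```

Emit:
{"method": "carry_out", "body": {
  "rows": [
    [0, 1, -2.4, 0, 0],
    [0, 1.1, -3, 0, 0],
    [0, 1, -3, 0, 0],
    [0, 1, -2.1, 0, 0],
    [0, 0, 0, -2.5, 0],
    [0, 0, 0, -3, 0],
    [0, 0, 0, -3, 0],
    [0, 0, 0, -2.5, 0],
    [0, 0, 0, -1.6, 0],
    [0, 0, 0, -1.3, 0],
    [0, 0, 0, 0, 0],
    [1, 0, 0, 0, 0],
    [1, 0, 0, 0, 0],
    [1, 0, 0, 0, 0],
    [1, 0, 0, 0, 0],
    [1, 0, 0, 0, 0],
    [1, 0, 0, 0, 0],
    [1, 0, 0, 0, 0],
    [1, 0, 0, 0, 0]
  ]
}}

```text
clock: 16.4
ee_pos: [0.6016, -0.2486, 0.0382]
tool_rot: [[0.001, 0.154, 0.988], [-0.001, 0.988, -0.154], [-1.0, -0.0, 0.001]]
force: [-0.1, 0.1, 5.0]
grip_width: 0.0529
```

Emit:
{"method": "carry_out", "body": {
  "rows": [
    [1, 0, 0, 0.5, 0],
    [1, 0, 0, 1.5, 0],
    [1, 0, 0, 2.5, 0],
    [1, 0, 0, 3, 0],
    [1, 0, 0, 3, 0],
    [1, 0, 0, 2.5, 0],
    [1, 0, 2, 0, 0],
    [1, 0, 3, 0, 0],
    [1, 0, 3.3, 0, 0],
    [1, -0.2, 3.3, 0, 0],
    [1, -0.2, 3.3, 0, 0],
    [1, 0, 3.3, 0, 0],
    [1, 0, 3.3, 0, 0],
    [1, 0, 3.3, 0, 0],
    [1, 0, 3, 0, 0],
    [1, 0, 2, 0, 0],
    [1, 0, 1, 0, 0],
    [1, 0, 0, 0, 0],
    [1, 0, 0, 0, 0]
  ]
}}

```text
clock: 17.98
ee_pos: [0.5972, 0.059, 0.1674]
tool_rot: [[-0.001, 0.154, 0.988], [-0.0, 0.988, -0.154], [-1.0, -0.001, -0.0]]
force: [0.2, -0.1, -1.4]
grip_width: 0.0527
```

Emit:
{"method": "carry_out", "body": {
  "rows": [
    [1, 0, 0, -2, 0],
    [1, 0, 0, -3, 0],
    [1, 0, 0, -3, 0],
    [1, 0, 0, -2, 0],
    [1, 0, 0, -1, 0],
    [1, 0, 0, -0.6, 0],
    [1, 0, 0, -0.4, 0],
    [1, 0, 0, -0.3, 0],
    [1, 0, 0, -0.2, 0],
    [1, 0, 0, -0.1, 0],
    [1, 0, 0, 0, 0]
  ]
}}

```text
clock: 18.9
ee_pos: [0.598, 0.0593, 0.0432]
tool_rot: [[0.003, 0.154, 0.988], [-0.001, 0.988, -0.154], [-1.0, -0.0, 0.003]]
force: [-0.9, -0.6, 3.0]
grip_width: 0.053
```

Emit:
{"method": "carry_out", "body": {
  "rows": [
    [0.6, 0, 0, 0, 0],
    [0.3, 0, 0, 0, 0],
    [0.22, 0, 0, 0, 0],
    [0.22, 0, 0, 0, 0],
    [0.22, 0, 0, 0, 0],
    [0.22, 0, 0, 0, 0],
    [0.22, 0, 0, 1, 0],
    [0.22, 0, 0, 2.5, 0],
    [0.22, 0, 0, 3.5, 0],
    [0.22, 0, 0, 3.5, 0],
    [0.22, 0, 0, 3, 0],
    [0, 0.4, -2.5, 0, 0],
    [0, 0.4, -2.5, 0, 0],
    [0, 0.4, -2.5, 0, 0],
    [0, 0, 0, 0, 0]
  ]
}}

```text
clock: 20.15
ee_pos: [0.6098, -0.0192, 0.1772]
tool_rot: [[0.001, 0.158, 0.987], [-0.001, 0.987, -0.158], [-1.0, -0.001, 0.001]]
force: [0.3, -0.1, -0.1]
grip_width: 0.088
```

```bash
python3 side.py side4; python3 tins.py top4
```

```text
[330. 216.] 245 [ 0.6798 -0.1326] 0.0292 0.06716687346856312
[376. 247.] 89 [ 0.7486 -0.2751] 0.0349 0.06551175232523451
[373. 267.] 98 [ 0.7416 -0.2899] 0.0392 0.06455022981053762
[ 0.60944289 -0.01726963  0.17709255]
[381. 116.] 187 [ 0.7633 -0.3038] 0.0441 0.06927589493066369
[301. 161.] 534 [ 0.6751 -0.1341] 0.0272 0.0663365381090875
[108. 200.] 444 [0.575  0.2329] 0.1084 0.06927490703953847
[449. 234.] 298 [ 0.5289 -0.4271] 0.0244 0.06234477035717686
[515. 352.] 529 [ 0.3023 -0.5513] 0.1251 0.06922083214476338
20.25 [ 0.60923335 -0.01594505  0.17700052] 0.0881127742250451
```

Emit:
{"method": "carry_out", "body": {
  "rows": [
    [0, 1.4, -2.4, 0, 0],
    [0, 1.8, -3.2, 0, 0],
    [0, 1.8, -3.2, 0, 0],
    [0, 1.6, -3, 0, 0],
    [0, 0, 0, -2.5, 0],
    [0, 0, 0, -3, 0],
    [0, 0, 0, -3, 0],
    [0, 0, 0, -2.5, 0],
    [0, 0, 0, -1.6, 0],
    [0, 0, 0, -1.3, 0],
    [0, 0, 0, 0, 0],
    [1, 0, 0, 0, 0],
    [1, 0, 0, 0, 0],
    [1, 0, 0, 0, 0],
    [1, 0, 0, 0, 0],
    [1, 0, 0, 0, 0],
    [1, 0, 0, 0, 0],
    [1, 0, 0, 0, 0],
    [1, 0, 0, 0, 0]
  ]
}}

```text
clock: 21.83
ee_pos: [0.6756, -0.1336, 0.0382]
tool_rot: [[0.001, 0.155, 0.988], [-0.0, 0.988, -0.155], [-1.0, -0.0, 0.001]]
force: [1.2, 0.3, 4.6]
grip_width: 0.0531
```

Emit:
{"method": "carry_out", "body": {
  "rows": [
    [1, 0, 0, 0.5, 0],
    [1, 0, 0, 1.5, 0],
    [1, 0, 0, 2.5, 0],
    [1, 0, 0, 3, 0],
    [1, 0, 0, 3, 0],
    [1, 0, 0, 2.5, 0],
    [1, -1, 2, 0, 0],
    [1, -1.4, 3, 0, 0],
    [1, -1.4, 3.2, 0, 0],
    [1, -1.4, 3.2, 0, 0],
    [1, -1.4, 3.2, 0, 0],
    [1, -1.4, 3.2, 0, 0],
    [1, -1.4, 3.2, 0, 0],
    [1, -1.4, 3, 0, 0],
    [1, -1, 1.6, 0, 0],
    [1, 0, 0.9, 0, 0],
    [1, 0, 0, 0, 0],
    [1, 0, 0, 0, 0]
  ]
}}

```text
clock: 23.33
ee_pos: [0.5578, 0.1311, 0.1675]
tool_rot: [[0.0, 0.154, 0.988], [-0.0, 0.988, -0.154], [-1.0, -0.0, 0.0]]
force: [-0.6, -0.3, -1.6]
grip_width: 0.0529
```

Emit:
{"method": "carry_out", "body": {
  "rows": [
    [1, 0, 0, -2, 0],
    [1, 0, 0, -3, 0],
    [1, 0, 0, -3, 0],
    [1, 0, 0, -2, 0],
    [1, 0, 0, -1, 0],
    [1, 0, 0, -0.6, 0],
    [1, 0, 0, -0.4, 0],
    [1, 0, 0, -0.3, 0],
    [1, 0, 0, -0.2, 0],
    [1, 0, 0, -0.1, 0],
    [1, 0, 0, 0, 0]
  ]
}}

```text
clock: 24.25
ee_pos: [0.5581, 0.1314, 0.0432]
tool_rot: [[0.003, 0.154, 0.988], [-0.0, 0.988, -0.154], [-1.0, 0.0, 0.003]]
force: [-0.5, -1.5, 4.9]
grip_width: 0.053
```

Emit:
{"method": "carry_out", "body": {
  "rows": [
    [0.6, 0, 0, 0, 0],
    [0.3, 0, 0, 0, 0],
    [0.22, 0, 0, 0, 0],
    [0.22, 0, 0, 0, 0],
    [0.22, 0, 0, 0, 0],
    [0.22, 0, 0, 0, 0],
    [0.22, 0, 0, 1, 0],
    [0.22, 0, 0, 2.5, 0],
    [0.22, 0, 0, 3.5, 0],
    [0.5, 0, 0, 3.5, 0],
    [1, 0, 0, 3.5, 0],
    [1, 0, 0, 3.5, 0],
    [1, 0, 0, 3.5, 0],
    [1, 0, 0, 3.5, 0],
    [1, 0, 0, 3.5, 0],
    [1, 0, 0, 0, 0],
    [1, 0, 0, 0, 0]
  ]
}}

```text
clock: 25.67
ee_pos: [0.5574, 0.1316, 0.3237]
tool_rot: [[0.004, 0.154, 0.988], [0.0, 0.988, -0.154], [-1.0, 0.001, 0.004]]
force: [0.0, 0.3, -0.9]
grip_width: 0.0174
```

```bash
python3 tins.py top5; python3 -c "
from h import *
im,d=shot('side','side5')
P=cloud('top',np.load('pics/top5.npz')['d'])
X=np.array([[np.cos(-.1448),np.sin(-.1448)],[-np.sin(-.1448),np.cos(-.1448)]])
b=P.reshape(-1,3);bb=(b[:,:2]-[.5545,.1108])@X.T
for x in(-.09,-.07,-.04,0,.04,.07):
  k=(abs(bb[:,0]-x)<.008)&(bb[:,1]>.1)&(bb[:,1]<.24)&(b[:,2]>.2)&(b[:,2]<.28)
  if k.any(): print(x,np.round([bb[k,1].min(),bb[k,1].max(),b[k,2].max()],4))
"
```

```text
[205. 197.] 562 [0.5962 0.0589] 0.0274 0.07123754409852175
[168. 216.] 581 [0.5567 0.1314] 0.0277 0.07108795148929932
[448. 234.] 316 [ 0.528  -0.4267] 0.0249 0.06216559904534059
[196. 246.] 583 [0.4974 0.073 ] 0.0271 0.07146563344086804
[515. 354.] 546 [ 0.3021 -0.5509] 0.1253 0.0693608880520889
[225. 318.] 168 [0.359  0.0108] 0.0288 0.0629725977767426
25.7167 [0.55695666 0.13152555 0.32172086] 0.013573558879426455
-0.07 [0.1321 0.1746 0.2568]
-0.04 [0.1204 0.1727 0.2536]
0 [0.1591 0.1632 0.2404]
```

View pics/side5.png

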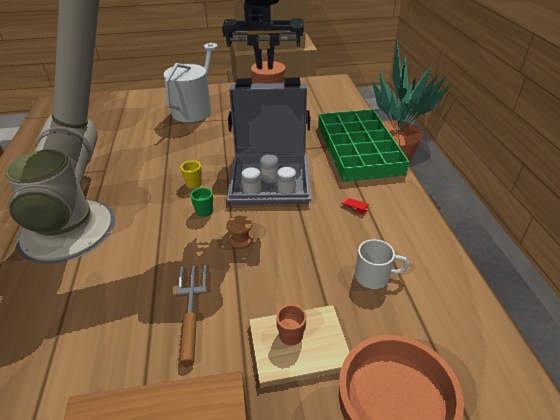

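All three tins stand upright in the box, around pixel (269,178) in the side view, and the pot is on the board. Next I go over and behind the lid to push it shut.

Emit:
{"method": "carry_out", "body": {
  "rows": [
    [1, 0, 0, 1, 0],
    [1, 0.45, 3.1, 0.5, 0],
    [1, 0.45, 3.1, 0, 0],
    [1, 0.45, 3.1, 0, 0],
    [1, 0.45, 3.1, 0, 0],
    [1, 0.45, 3.1, 0, 0],
    [1, 0.45, 3.1, 0, 0],
    [1, 0.45, 3.1, 0, 0],
    [1, 0, 0, 0, 0],
    [1, 0, 0, 0, 0]
  ]
}}

```text
clock: 26.6
ee_pos: [0.5885, 0.3498, 0.3338]
tool_rot: [[-0.004, 0.152, 0.988], [-0.002, 0.988, -0.152], [-1.0, -0.002, -0.004]]
force: [-0.1, -0.4, -0.0]
grip_width: 0.0006
```

Run:
```python
import numpy as np
s=.19
pts=[(.240,.336),(.215,.213)]
for t in np.radians(np.r_[np.arange(96,0,-6),0]): pts.append((.1-s*np.cos(t)+.046*np.sin(t)+.009,.034+s*np.sin(t)+.046*np.cos(t)))
p=np.array(pts); d=np.diff(p,axis=0)*100
for a,b,q in zip(d[:,0],d[:,1],p[1:]): print(np.round(q,3),"%.2f %.2f %.2f"%(a*.1443,a*.9895,b))
```

```text
[0.215 0.213] -0.36 -2.47 -12.30
[0.175 0.218] -0.58 -4.00 0.52
[0.155 0.224] -0.28 -1.94 0.58
[0.135 0.228] -0.29 -1.99 0.38
[0.114 0.229] -0.29 -2.02 0.16
[0.094 0.229] -0.30 -2.02 -0.05
[0.074 0.226] -0.29 -2.01 -0.26
[0.054 0.222] -0.29 -1.97 -0.47
[0.035 0.215] -0.28 -1.91 -0.68
[0.016 0.206] -0.27 -1.83 -0.88
[-0.001  0.195] -0.25 -1.73 -1.07
[-0.018  0.183] -0.23 -1.61 -1.24
[-0.033  0.169] -0.21 -1.47 -1.41
[-0.046  0.153] -0.19 -1.32 -1.55
[-0.057  0.136] -0.17 -1.15 -1.68
[-0.067  0.118] -0.14 -0.97 -1.80
[-0.075  0.1  ] -0.11 -0.78 -1.89
[-0.081  0.08 ] -0.08 -0.58 -1.96
```

Emit:
{"method": "carry_out", "body": {
  "rows": [
    [1, 0, 0, -2, 0],
    [1, 0, 0, -3, 0],
    [1, 0, 0, -3, 0],
    [1, 0, 0, -2.5, 0],
    [1, 0, 0, -1.8, 0],
    [1, 0, 0, 0, 0],
    [1, 0, 0, 0, 0]
  ]
}}

```text
clock: 27.18
ee_pos: [0.5886, 0.3474, 0.2132]
tool_rot: [[-0.002, 0.156, 0.988], [-0.001, 0.988, -0.156], [-1.0, -0.001, -0.002]]
force: [-0.7, -0.3, 0.9]
grip_width: 0.0003
```

Emit:
{"method": "carry_out", "body": {
  "rows": [
    [1, -0.4, -2.7, 0.2, 0],
    [1, -0.4, -2.7, 0.2, 0],
    [1, -0.3, -1.5, 0.3, 0],
    [1, -0.3, -1.7, 0.4, 0],
    [1, -0.3, -2, 0.3, 0],
    [1, -0.3, -2, 0.2, 0],
    [1, -0.3, -2, 0, 0],
    [1, 0, 0, 0, 0]
  ]
}}

```text
clock: 27.85
ee_pos: [0.5662, 0.1995, 0.232]
tool_rot: [[0.003, 0.158, 0.987], [-0.0, 0.987, -0.158], [-1.0, 0.0, 0.003]]
force: [-0.5, 0.6, 0.4]
grip_width: 0.0005
```

```bash
python3 -c "
from h import *
shot('side','side6')
a=cv2.imread('pics/side6.png')[40:240,150:420]; cv2.imwrite('pics/c6.png',cv2.resize(a,None,fx=2,fy=2))"
```

```text
(no output)
```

View pics/c6.png

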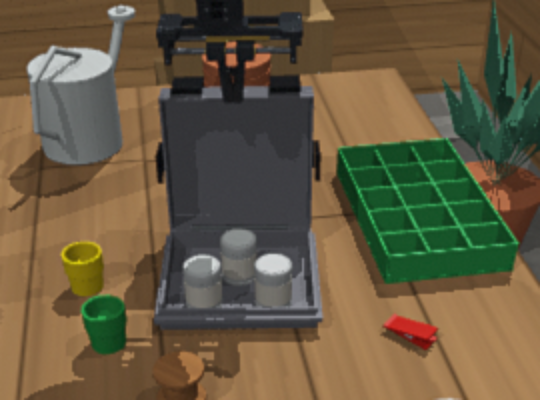

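Run:
```python
from h import *
c=np.array([.5545,.1108]);th=-.1448;ex=np.array([np.cos(th),np.sin(th)]);ey=np.array([-np.sin(th),np.cos(th)])
W=lambda x,y,z:[*(c+x*ex+y*ey),z]
for t in(96,85,72,60):
    r=np.radians(t); print(t,[np.round((np.array(proj("side",W(x,.1-.21*np.cos(r)+h*np.sin(r),.034+.21*np.sin(r)+h*np.cos(r))))-[150,40])*2) for x in(-.11,.11) for h in (0,.046)])
for f in("side5","side6"):
    P=cloud("side",np.load(f"pics/{f}.npz")["d"])[90:150,236:304].reshape(-1,3); b=(P[:,:2]-c)@np.array([ex,ey]).T
    k=(P[:,2]>.05)&(P[:,2]<.25)&(abs(b[:,0])<.1)&(b[:,1]>0)&(b[:,1]<.2)
    for z in(.09,.13,.17,.21,.23):
        m=k&(abs(P[:,2]-z)<.01); print(f,z,np.round(np.percentile(b[m,1],[10,50,90]),4) if m.any() else None)
print((arm.get_state()["ee_pos"][:2]-c)@np.array([ex,ey]).T)
```

```text
96 [array([155.,  99.]), array([158.,  88.]), array([311.,  96.]), array([309.,  86.])]
85 [array([153., 111.]), array([155.,  94.]), array([312., 109.]), array([311.,  92.])]
72 [array([150., 133.]), array([152., 109.]), array([314., 131.]), array([312., 106.])]
60 [array([149., 160.]), array([150., 130.]), array([315., 157.]), array([314., 127.])]
side5 0.09 [0.1467 0.1498 0.153 ]
side5 0.13 [0.1498 0.1527 0.1556]
side5 0.17 [0.1531 0.1563 0.1593]
side5 0.21 [0.1566 0.1597 0.163 ]
side5 0.23 [0.1566 0.1588 0.161 ]
side6 0.09 [0.1463 0.1499 0.1532]
side6 0.13 [0.1501 0.1527 0.1562]
side6 0.17 [0.1531 0.1563 0.1596]
side6 0.21 [0.1563 0.1596 0.1632]
side6 0.23 [0.1234 0.1588 0.1612]
[-0.00134344  0.09096846]
```

Run:
```python
from h import *
c=np.array([.5545,.1108]);th=-.1448;M=np.array([[np.cos(th),np.sin(th)],[-np.sin(th),np.cos(th)]])
P=cloud("side",np.load("pics/side6.npz")["d"])
for v in range(70,98,3):
    p=P[v,266]; print(v,np.round((p[:2]-c)@M.T,3),round(p[2],3))
im,d=shot("top","top6"); im2,d2=shot("side","side7")
P=cloud("side",d2)
for v in range(70,98,6):
    p=P[v,266]; print(v,np.round((p[:2]-c)@M.T,3),round(p[2],3))
print(arm.get_state()["ee_pos"],arm.get_state()["clock"])
cv2.imwrite("pics/c7.png",cv2.cvtColor(np.hstack([cv2.resize(im[80:300,30:280],None,fx=1.6,fy=1.6),cv2.resize(im2[40:260,150:400],None,fx=1.6,fy=1.6)]),cv2.COLOR_RGB2BGR))
```

```text
70 [-0.012  0.489] 0.147
73 [0.001 0.093] 0.301
76 [0.002 0.081] 0.298
79 [-0.013  0.458] 0.126
82 [-0.013  0.454] 0.117
85 [0.001 0.079] 0.273
88 [-0.    0.09] 0.26
91 [-0.003  0.159] 0.219
94 [-0.003  0.161] 0.209
97 [-0.004  0.159] 0.2
70 [-0.012  0.489] 0.147
76 [0.001 0.082] 0.297
82 [-0.013  0.463] 0.113
88 [0.    0.086] 0.261
94 [-0.003  0.16 ] 0.209
[0.56617451 0.2027135  0.23079327] 28.0
```

View pics/c7.png

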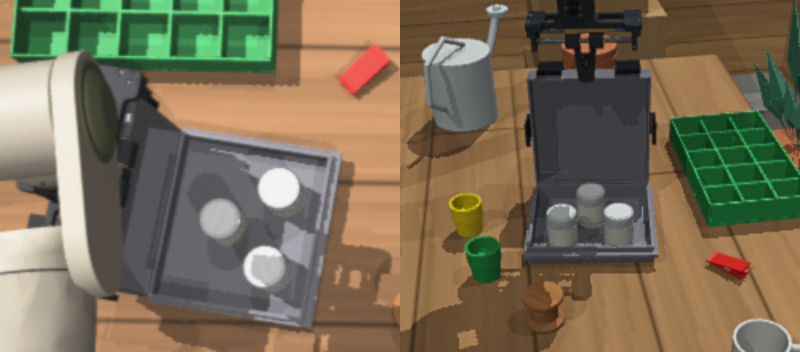

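The visible shut fingertip is near z 0.254 where the reported TCP is 0.231, so the physical tips end about 23 mm above the TCP. The finger skimmed over the lid, and the lid hasn't moved (it measures about 94.7°). I'll go back behind it and redo the push with that offset.

Emit:
{"method": "carry_out", "body": {
  "rows": [
    [1, 0, 0, 3, 0],
    [1, 0, 0, 2, 0],
    [1, 0.4, 3, 0, 0],
    [1, 0.4, 3, 0, 0],
    [1, 0.5, 3.2, 0, 0],
    [1, 0.5, 3.2, 0, 0],
    [1, 0.5, 2.2, 0, 0],
    [1, 0, 0, -2, 0],
    [1, 0, 0, -3, 0],
    [1, 0, 0, -2.7, 0],
    [1, 0, 0, 0, 0],
    [1, 0, 0, 0, 0]
  ]
}}

```text
clock: 29.0
ee_pos: [0.5884, 0.3493, 0.2023]
tool_rot: [[-0.002, 0.154, 0.988], [-0.001, 0.988, -0.154], [-1.0, -0.001, -0.002]]
force: [-0.1, 0.2, 1.1]
grip_width: 0.0004
```

Run:
```python
import numpy as np
s=.195
pts=[(.240,.202)]
for t in np.radians(np.r_[94,np.arange(90,-1,-6)]): pts.append((.1-s*np.cos(t)+.046*np.sin(t)+.009,.034+s*np.sin(t)+.046*np.cos(t)-.023))
p=np.array(pts); d=np.diff(p,axis=0)*100
for a,b,q in zip(d[:,0],d[:,1],p[1:]): print(np.round(q,3),"%.2f %.2f %.2f"%(a*.1443,a*.9895,b))
from station import arm
print(arm.get_state()["ee_pos"])
```

```text
[0.168 0.202] -1.03 -7.08 0.03
[0.155 0.206] -0.19 -1.33 0.37
[0.134 0.21 ] -0.30 -2.04 0.37
[0.113 0.211] -0.30 -2.07 0.16
[0.092 0.211] -0.30 -2.07 -0.06
[0.072 0.208] -0.30 -2.06 -0.28
[0.051 0.203] -0.29 -2.02 -0.50
[0.032 0.196] -0.28 -1.95 -0.71
[0.013 0.187] -0.27 -1.87 -0.91
[-0.005  0.176] -0.26 -1.77 -1.10
[-0.022  0.163] -0.24 -1.64 -1.28
[-0.037  0.148] -0.22 -1.50 -1.45
[-0.05   0.132] -0.20 -1.34 -1.60
[-0.062  0.115] -0.17 -1.17 -1.73
[-0.072  0.097] -0.14 -0.98 -1.85
[-0.08   0.077] -0.11 -0.79 -1.94
[-0.086  0.057] -0.08 -0.58 -2.01
[0.58839126 0.3492756  0.20229803]
```

Emit:
{"method": "carry_out", "body": {
  "rows": [
    [1, -0.5, -3.3, 0, 0],
    [1, -0.4, -2.6, 0, 0],
    [1, -0.1, -0.9, 0.1, 0],
    [1, -0.1, -0.8, 0.2, 0],
    [1, -0.2, -0.9, 0.2, 0],
    [1, -0.2, -1.1, 0.2, 0],
    [1, -0.1, -1, 0.1, 0],
    [1, -0.2, -1, 0.1, 0],
    [1, -0.1, -1, 0, 0],
    [1, 0, 0, 0, 0]
  ]
}}

```text
clock: 29.83
ee_pos: [0.5696, 0.2206, 0.2115]
tool_rot: [[-0.001, 0.156, 0.988], [-0.001, 0.988, -0.156], [-1.0, -0.001, -0.001]]
force: [-0.4, 0.1, 0.2]
grip_width: 0.0001
```

```bash
cat > lid.py <<'E'
from h import *
import sys
c=np.array([.5545,.1108]);th=-.1448;M=np.array([[np.cos(th),np.sin(th)],[-np.sin(th),np.cos(th)]])
im,d=shot("side",sys.argv[1]);P=cloud("side",d).reshape(-1,3); b=(P[:,:2]-c)@M.T
for x in(-.08,.08):
  for z in(.09,.13,.17,.21):
    m=(abs(b[:,0]-x)<.02)&(abs(P[:,2]-z)<.006)&(b[:,1]>-.12)&(b[:,1]<.2)
    if m.sum()>3: print(x,z,np.round(np.percentile(b[m,1],[10,50,90]),3),m.sum())
e=arm.get_state();print("tcp box",np.round((e["ee_pos"][:2]-c)@M.T,4),e["ee_pos"][2],e["force"])
E
python3 lid.py side8
```

```text
-0.08 0.09 [0.13  0.133 0.135] 36
-0.08 0.13 [0.12  0.123 0.126] 38
-0.08 0.17 [0.111 0.113 0.116] 45
-0.08 0.21 [0.101 0.104 0.106] 29
0.08 0.09 [0.131 0.133 0.136] 39
0.08 0.13 [0.12  0.123 0.125] 46
0.08 0.17 [0.11  0.113 0.115] 44
0.08 0.21 [0.1   0.103 0.106] 32
tcp box [-0.0011  0.1115] 0.21132447483398692 [ 0.45303666  0.41770958 -0.45022933]
```

The lid is moving: 76°, as modelled. I'll continue along the arc.

Emit:
{"method": "carry_out", "body": {
  "rows": [
    [1, -0.3, -2.1, 0, 0],
    [1, -0.3, -2.1, -0.3, 0],
    [1, -0.3, -2, -0.5, 0],
    [1, -0.3, -1.9, -0.7, 0],
    [1, -0.3, -1.9, -0.9, 0],
    [1, -0.2, -1.8, -1.1, 0],
    [1, -0.3, -1.6, -1.3, 0],
    [1, -0.2, -1.5, -1.4, 0],
    [1, -0.2, -1.4, -1.6, 0],
    [1, 0, 0, 0, 0]
  ]
}}

```text
clock: 30.72
ee_pos: [0.5441, 0.0579, 0.1306]
tool_rot: [[-0.006, 0.156, 0.988], [-0.0, 0.988, -0.156], [-1.0, -0.001, -0.006]]
force: [-0.4, 0.2, 0.1]
grip_width: 0.0004
```

```bash
python3 lid.py side9
```

```text
-0.08 0.09 [0.077 0.088 0.103] 19
-0.08 0.13 [-0.101 -0.095  0.011] 97
-0.08 0.17 [-0.087 -0.083 -0.073] 30
0.08 0.09 [0.076 0.09  0.103] 23
0.08 0.13 [-0.101 -0.098  0.006] 83
0.08 0.17 [-0.086 -0.084 -0.08 ] 33
tcp box [-0.002  -0.0527] 0.1322858796171862 [-0.44971113 -0.04677709  0.0206583 ]
```

Emit:
{"method": "carry_out", "body": {
  "rows": [
    [1, -0.2, -1.2, -1.7, 0],
    [1, -0.1, -1, -1.8, 0],
    [1, -0.1, -0.8, -1.8, 0],
    [1, -0.1, -0.5, -1.3, 0],
    [1, 0, 0, -0.6, 0],
    [1, 0, 0, -0.3, 0],
    [1, 0, 0, 0, 0]
  ]
}}

```text
clock: 31.35
ee_pos: [0.5412, 0.0252, 0.0592]
tool_rot: [[0.001, 0.154, 0.988], [-0.0, 0.988, -0.154], [-1.0, -0.0, 0.001]]
force: [0.6, 0.4, 0.5]
grip_width: 0.0005
```

Emit:
{"method": "carry_out", "body": {
  "rows": [
    [1, 0, 0, -0.2, 0],
    [1, 0, 0, -0.2, 0],
    [1, 0, 0, -0.2, 0],
    [1, 0, 0, 0, 0],
    [1, 0, 0, 0, 0]
  ]
}}

```text
clock: 31.77
ee_pos: [0.5418, 0.0251, 0.0582]
tool_rot: [[0.006, 0.153, 0.988], [-0.001, 0.988, -0.153], [-1.0, -0.0, 0.006]]
force: [-14.7, 0.8, 46.7]
grip_width: 0.0004
```

Run:
```python
from h import *
im2,d2=shot("side","side10"); im,d=shot("top","top10")
c=np.array([.5545,.1108]);th=-.1448;M=np.array([[np.cos(th),np.sin(th)],[-np.sin(th),np.cos(th)]])
for n,dd in(("side",d2),("top",d)):
    P=cloud(n,dd).reshape(-1,3); b=(P[:,:2]-c)@M.T
    for x,y in[(-.09,-.05),(.09,-.05),(-.05,-.07),(.05,-.07),(-.08,.05),(.08,.05),(-.07,-.11),(.07,-.11),(.11,0),(-.11,0)]:
        k=(abs(b[:,0]-x)<.006)&(abs(b[:,1]-y)<.006)&(P[:,2]<.11)
        if k.any(): print(n,x,y,round(np.median(P[k,2]),4))
print(arm.get_state()["ee_pos"],arm.get_state()["force"])
cv2.imwrite("pics/c10.png",cv2.cvtColor(np.hstack([cv2.resize(im[80:300,30:280],None,fx=1.6,fy=1.6),cv2.resize(im2[40:260,150:400],None,fx=1.6,fy=1.6)]),cv2.COLOR_RGB2BGR))
```

```text
side -0.09 -0.05 0.0825
side 0.09 -0.05 0.0807
side -0.05 -0.07 0.0808
side 0.05 -0.07 0.0816
side -0.07 -0.11 0.0247
side 0.07 -0.11 0.0239
side 0.11 0 0.093
side -0.11 0 0.092
top 0.08 0.05 0.0802
top 0.11 0 0.0902
[0.5418338  0.025102   0.05822968] [-14.62813213   1.37277757  46.06838372]
```

View pics/c10.png

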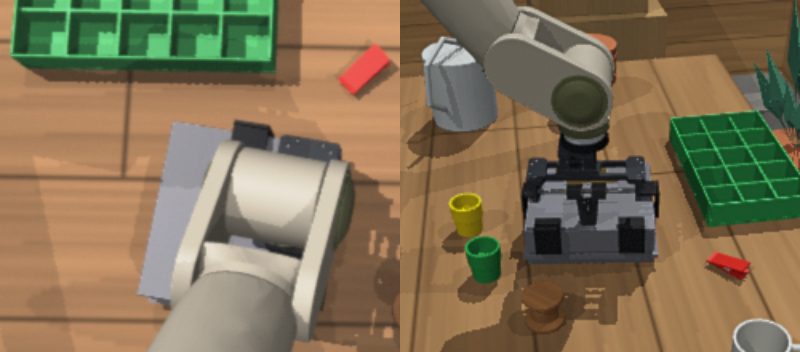

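The lid is shut, with the roof at about 0.081. I'll lift off and move aside to locate the tabs.

Emit:
{"method": "carry_out", "body": {
  "rows": [
    [1, 0, 0, 0.5, 0],
    [1, 0, 0, 1.5, 0],
    [1, 0, 0, 3, 0],
    [1, 0, 0, 3, 0],
    [1, 0, -3, 0, 0],
    [1, 0, -3, 0, 0],
    [1, 0, -3, 0, 0],
    [1, 0, -3, 0, 0],
    [1, 0, -3, 0, 0],
    [1, 0, -3, 0, 0],
    [1, 0, 0, 0, 0],
    [1, 0, 0, 0, 0]
  ]
}}

```text
clock: 32.87
ee_pos: [0.5411, -0.1562, 0.1331]
tool_rot: [[0.001, 0.156, 0.988], [-0.0, 0.988, -0.156], [-1.0, -0.0, 0.001]]
force: [1.2, -0.5, -0.4]
grip_width: 0.0005
```

```bash
cat > tabs.py <<'E'
from h import *
import sys
im,d=shot("top",sys.argv[1])
c=np.array([.5545,.1108]);th=-.1448;M=np.array([[np.cos(th),np.sin(th)],[-np.sin(th),np.cos(th)]])
P=cloud("top",d); b=(P[...,:2]-c)@M.T
dark=(im.max(-1)<75)&(P[...,2]>.072)&(P[...,2]<.1)&(abs(b[...,0])<.15)&(abs(b[...,1])<.16)
n,l,st,cc=cv2.connectedComponentsWithStats(dark.astype(np.uint8))
for i in range(1,n):
    if st[i,4]>60:
        k=l==i; q=b[k]; print(cc[i].round(),st[i,4],"box",np.round(np.median(q,0),4),"lo",q.min(0).round(3),"hi",q.max(0).round(3),"world",np.round(np.median(P[k],0),4))
k=(abs(b[...,0])<.04)&(abs(b[...,1])<.07); print("roof z",np.percentile(P[k][:,2],[5,50,95]))
k=(abs(P[...,2]-.08)<.004)&(abs(b[...,0])<.13)&(b[...,1]>-.13)&(b[...,1]<.13); print("roof ext",np.percentile(b[k],[.5,99.5],axis=0))
print(arm.get_state()["ee_pos"])
E
python3 tabs.py top11
```

```text
[186. 165.] 373 box [ 0.1032 -0.0019] lo [ 0.088 -0.025] hi [0.121 0.021] world [0.6564 0.0937 0.09  ]
[235. 190.] 374 box [ 0.0689 -0.1065] lo [ 0.047 -0.122] hi [ 0.097 -0.089] world [ 0.6075 -0.0041  0.0909]
[223. 260.] 392 box [-0.0709 -0.1062] lo [-0.093 -0.122] hi [-0.049 -0.089] world [0.4696 0.0158 0.0908]
[166. 269.] 374 box [-0.1056 -0.001 ] lo [-0.122 -0.023] hi [-0.09   0.022] world [0.4504 0.1249 0.0904]
roof z [0.07689237 0.08009284 0.08342011]
roof ext [[-0.10864918 -0.10929983]
 [ 0.10886438  0.09873049]]
[ 0.54100408 -0.15507146  0.13300927]
```

View pics/top11.png

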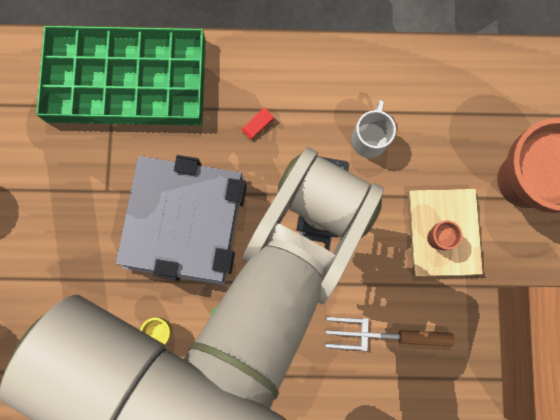

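The lid is flat and shut. The raised tabs are at pixels (235,190), (223,260), (166,269) and (186,165), all near z 0.0905. I'll press tab_2 first.

Emit:
{"method": "carry_out", "body": {
  "rows": [
    [1, 1.3, 3, 0, 0],
    [1, 1.4, 3.1, 0, 0],
    [1, 1.4, 3, 0, 0],
    [1, 1.3, 3, 0, 0],
    [1, 1.3, 3, 0, 0],
    [1, 0, 0, 0, 0],
    [1, 0, 0, -2, 0],
    [1, 0, 0, -2, 0],
    [1, 0, 0, -1.5, 0],
    [1, 0, 0, -0.5, 0],
    [1, 0, 0, 0, 0]
  ]
}}

```text
clock: 33.83
ee_pos: [0.6071, -0.0034, 0.0718]
tool_rot: [[-0.002, 0.153, 0.988], [0.0, 0.988, -0.153], [-1.0, 0.0, -0.002]]
force: [-0.2, -0.8, 0.6]
grip_width: 0.0001
```

Emit:
{"method": "carry_out", "body": {
  "rows": [
    [1, 0, 0, -0.3, 0],
    [1, 0, 0, -0.3, 0],
    [1, 0, 0, -0.3, 0],
    [1, 0, 0, -0.2, 0],
    [1, 0, 0, -0.1, 0],
    [1, 0, 0, 0, 0],
    [1, 0, 0, 0, 0]
  ]
}}

```text
clock: 34.42
ee_pos: [0.6084, -0.0042, 0.062]
tool_rot: [[0.003, 0.154, 0.988], [0.0, 0.988, -0.154], [-1.0, 0.0, 0.002]]
force: [-0.7, 1.6, 5.7]
grip_width: 0.0006
```

Emit:
{"method": "carry_out", "body": {
  "rows": [
    [1, 0, 0, -0.1, 0],
    [1, 0, 0, -0.1, 0],
    [1, 0, 0, -0.1, 0],
    [1, 0, 0, 0, 0],
    [1, 0, 0, 0, 0]
  ]
}}

```text
clock: 34.83
ee_pos: [0.6085, -0.0042, 0.0604]
tool_rot: [[0.004, 0.154, 0.988], [-0.0, 0.988, -0.154], [-1.0, 0.0, 0.004]]
force: [-5.8, 3.3, 16.6]
grip_width: 0.0005
```

Emit:
{"method": "carry_out", "body": {
  "rows": [
    [1, 0, 0, -0.1, 0],
    [1, 0, 0, -0.1, 0],
    [1, 0, 0, 0, 0],
    [1, 0, 0, 0, 0]
  ]
}}

```text
clock: 35.17
ee_pos: [0.6087, -0.0043, 0.0602]
tool_rot: [[0.005, 0.154, 0.988], [-0.001, 0.988, -0.154], [-1.0, -0.0, 0.005]]
force: [-10.0, 3.0, 30.6]
grip_width: 0.0005
```

Solid at 30 N, so tab_2 is home. Now tab_1.

Emit:
{"method": "carry_out", "body": {
  "rows": [
    [1, 0, 0, 0.7, 0],
    [1, 0, 0, 1, 0],
    [1, 0, 0, 2, 0],
    [1, -3, 0.4, 0, 0],
    [1, -3, 0.5, 0, 0],
    [1, -3, 0.4, 0, 0],
    [1, -3, 0.4, 0, 0],
    [1, -1.8, 0.3, 0, 0],
    [1, 0, 0, 0, 0],
    [1, 0, 0, -1, 0],
    [1, 0, 0, -1, 0],
    [1, 0, 0, -0.3, 0],
    [1, 0, 0, -0.3, 0],
    [1, 0, 0, -0.3, 0],
    [1, 0, 0, -0.3, 0],
    [1, 0, 0, -0.2, 0],
    [1, 0, 0, -0.1, 0],
    [1, 0, 0, 0, 0],
    [1, 0, 0, 0, 0]
  ]
}}

```text
clock: 36.75
ee_pos: [0.4708, 0.0151, 0.0602]
tool_rot: [[0.003, 0.154, 0.988], [-0.001, 0.988, -0.154], [-1.0, -0.001, 0.003]]
force: [-9.8, 0.1, 29.8]
grip_width: 0.0004
```

Emit:
{"method": "carry_out", "body": {
  "rows": [
    [1, 0, 0, -0.1, 0],
    [1, 0, 0, -0.1, 0],
    [1, 0, 0, 0, 0],
    [1, 0, 0, 0, 0]
  ]
}}

```text
clock: 37.08
ee_pos: [0.4709, 0.0151, 0.0598]
tool_rot: [[0.004, 0.154, 0.988], [-0.002, 0.988, -0.154], [-1.0, -0.001, 0.004]]
force: [-16.3, 1.1, 49.4]
grip_width: 0.0003
```

Emit:
{"method": "carry_out", "body": {
  "rows": [
    [1, 0, 0, 0.7, 0],
    [1, 0, 0, 1, 0],
    [1, 0, 0, 2, 0],
    [1, -0.5, 2.7, 0, 0],
    [1, -0.5, 2.8, 0, 0],
    [1, -0.5, 2.7, 0, 0],
    [1, -0.4, 2.7, 0, 0],
    [1, 0, 0, 0, 0],
    [1, 0, 0, -1, 0],
    [1, 0, 0, -1, 0],
    [1, 0, 0, -0.3, 0],
    [1, 0, 0, -0.3, 0],
    [1, 0, 0, -0.3, 0],
    [1, 0, 0, -0.3, 0],
    [1, 0, 0, -0.2, 0],
    [1, 0, 0, -0.1, 0],
    [1, 0, 0, 0, 0],
    [1, 0, 0, 0, 0]
  ]
}}

```text
clock: 38.58
ee_pos: [0.4513, 0.1243, 0.0602]
tool_rot: [[0.002, 0.155, 0.988], [-0.0, 0.988, -0.155], [-1.0, 0.0, 0.002]]
force: [-11.1, 0.3, 31.9]
grip_width: 0.0003
```

Emit:
{"method": "carry_out", "body": {
  "rows": [
    [1, 0, 0, 0.5, 0],
    [1, 0, 0, 1, 0],
    [1, 0, 0, 2, 0],
    [1, 3, -0.5, 0, 0],
    [1, 3, -0.5, 0, 0],
    [1, 3, -0.4, 0, 0],
    [1, 3, -0.4, 0, 0],
    [1, 3, -0.4, 0, 0],
    [1, 3, -0.4, 0, 0],
    [1, 2.6, -0.4, 0, 0],
    [1, 0, 0, 0, 0],
    [1, 0, 0, -1, 0],
    [1, 0, 0, -1, 0],
    [1, 0, 0, -0.6, 0],
    [1, 0, 0, -0.3, 0],
    [1, 0, 0, -0.3, 0],
    [1, 0, 0, -0.2, 0],
    [1, 0, 0, -0.1, 0],
    [1, 0, 0, 0, 0],
    [1, 0, 0, 0, 0]
  ]
}}

```text
clock: 40.25
ee_pos: [0.6561, 0.0945, 0.0605]
tool_rot: [[0.002, 0.154, 0.988], [-0.001, 0.988, -0.154], [-1.0, -0.001, 0.002]]
force: [-8.7, -2.7, 20.0]
grip_width: 0.0004
```

Emit:
{"method": "carry_out", "body": {
  "rows": [
    [1, 0, 0, -0.1, 0],
    [1, 0, 0, -0.1, 0],
    [1, 0, 0, 0, 0],
    [1, 0, 0, 0, 0]
  ]
}}

```text
clock: 40.58
ee_pos: [0.6561, 0.0945, 0.0603]
tool_rot: [[0.003, 0.154, 0.988], [-0.001, 0.988, -0.154], [-1.0, -0.001, 0.003]]
force: [-12.9, -1.7, 32.1]
grip_width: 0.0004
```

Emit:
{"method": "carry_out", "body": {
  "rows": [
    [1, 0, 0, 0.7, 0],
    [1, 0, 0, 1, 0],
    [1, 0, 0, 3, 0],
    [1, 0, 0, 3, 0],
    [1, -1, -3, 1, 0],
    [1, -1, -3, 0, 0],
    [1, -1, -3, 0, 0],
    [1, -1, -3, 0, 0],
    [1, -1, -3, 0, 0],
    [1, -1, -3, 0, 0],
    [1, -1, -3, 0, 0],
    [1, -1, -3, 0, 0],
    [1, 0, 0, 0, 0],
    [1, 0, 0, 0, 0]
  ]
}}

```text
clock: 41.75
ee_pos: [0.576, -0.1463, 0.1423]
tool_rot: [[-0.001, 0.157, 0.988], [0.001, 0.988, -0.157], [-1.0, 0.0, -0.001]]
force: [0.2, 0.2, -0.0]
grip_width: 0.0003
```

```bash
python3 tabs.py top12
python3 - <<'E'
from h import *
shot("side","side12")
P=cloud("top",np.load("pics/top12.npz")["d"])
for n,g in dict(spool=((270,312,252,295),.045,.07),mug=((345,400,95,162),.07,.09),clip=((235,280,100,145),.012,.03),fork=((320,460,310,355),.012,.04),pot=((425,475,205,260),.075,.09)).items():
    try: print(n,circ(P,*g))
    except Exception as e: print(n,"hidden")
E
```

```text
[187. 166.] 326 box [ 0.1042 -0.0006] lo [ 0.088 -0.025] hi [0.12  0.021] world [0.6581 0.0948 0.0815]
[236. 191.] 356 box [ 0.0692 -0.1064] lo [ 0.048 -0.123] hi [ 0.097 -0.089] world [ 0.6078 -0.0048  0.0816]
[221. 259.] 263 box [-0.0665 -0.1013] lo [-0.092 -0.12 ] hi [-0.048 -0.089] world [0.4742 0.0204 0.0821]
[166. 270.] 353 box [-0.1055 -0.0002] lo [-0.122 -0.022] hi [-0.09   0.021] world [0.4495 0.1257 0.082 ]
roof z [0.07687628 0.08007046 0.08322571]
roof ext [[-0.11467768 -0.11789971]
 [ 0.11627796  0.09855192]]
[ 0.57639221 -0.14518496  0.14241112]
spool (array([ 0.,  0.,  0., nan]), 0)
mug (array([ 0.7537, -0.2878,  0.0523,  0.0784]), 347)
clip (array([ 0.7717, -0.0425,  0.0366,  0.0166]), 379)
fork (array([ 0.3189, -0.3201,  0.1293,  0.021 ]), 1343)
pot (array([ 0.528 , -0.4242,  0.0299,  0.0815]), 258)
  return _methods._mean(a, axis=axis, dtype=dtype,
  ret = ret.dtype.type(ret / rcount)
```

View pics/side12.png

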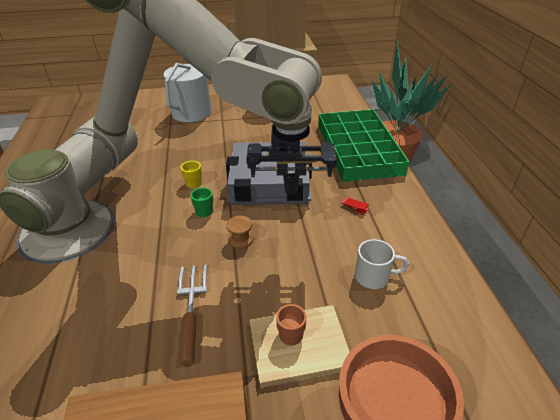

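All four tabs read about 0.082 in z with the roof at 0.080, and the pot stands on the board at (291,323). Last check before handing in: whether the spool, mug, fork or clip moved since the first pictures.

Run:
```python
from h import *
a=np.load("pics/side0.npz")["d"];b=np.load("pics/side12.npz")["d"]
for n,(u0,u1,v0,v1) in dict(fork=(172,212,260,368),mug=(350,412,238,292),spool=(222,258,212,248),clip=(340,372,196,216)).items():
    A,B=a[v0:v1,u0:u1],b[v0:v1,u0:u1]; print(n,"changed px",int((abs(A-B)>.02).sum()),"of",A.size)
arm.hand_in()
```

```text
fork changed px 39 of 4320
mug changed px 25 of 3348
spool changed px 14 of 1296
clip changed px 6 of 640
the job is handed in; nothing more can be done
```

I moved the pot from the box to the board and stood all three tins upright in the box. I then closed the lid, pressed the four tabs home, and handed the job in at about 42 s.

**Last checks:**
- **Lid and tabs:** the roof is flat at 80 mm. All four tabs read 81.5–82 mm, where 82 mm is engaged, and each felt solid at 30–49 N.
- **Pot:** it stands upright on the board, with its rim at 81.5 mm.
- **Tins:** tops read about 71 mm, as they should on the box floor, just before the lid closed over them.
- **Spool, mug, fork and clip:** the side view shows only about 1% of pixels changed around each one, so they have not moved. The circle fit from the top view shifted for the fork (17 mm) and mug (5 mm). I took that as noise because the side view did not agree. The spool was hidden in the last top view.

**What went wrong on the way:**
- **First lid push:** it skimmed over the edge without moving the lid. The visible fingertips end about 22 mm above the reported TCP, so I corrected for that and repeated the push.
- **Pressing force:** the fingertips reached 46 N at the wrist when closing the lid and 49 N on one tab. Both are well under the 120 N wrist limit. They are above the 40 N limit for the arm and gripper body, but only the fingertips were in contact.

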